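# Release the folding brace and shut the test-kit case

## Robot

A 7-joint arm with a two-finger parallel gripper is mounted at the origin on a cart in front of the work surface, level with it; the furniture and walls round the work are solid. World frame = base frame: x ahead of the robot, y to its left, z up, the work surface at z = 0. Lengths are in m, angles in degrees, forces in N, time in s.
With the tool pointing down it reaches from about 0.425 to 0.875 m from the base axis. Payload 4.7 kg.
Tool frame: the origin (TCP) lies at the very end of the fingers, on their centre line; the grasp point (between the pads) lies 19 mm behind it (env.grasp_offset is the distance from the TCP to the grasp point, in m); z points along the fingers, y is the line along which they close (so a half turn about z gives the same grasp; the last joint's range is limited). The gripper opens to 87 mm and grips with 3 to 60 N. Pads are 19 mm wide; open, the fingers measure 117 mm over their backs; the gripper's body (75 mm by 190 mm) begins 51 mm behind the grasp point.
Start: joints at [64.578, 18.392, -4.016, 83.108, 1.295, 78.541, -3.26], TCP at [0.287, -0.583, 0.223] pointing down, gripper open.
Joint ranges: [-163.93, 163.93], [-17.29, 119.83], [-79.2, 71.16], [3.27, 140.29], [-89.18, 269.18], [5.43, 117.66], [-154.24, 154.24]. Speed limits (degrees/s): [147.25, 147.25, 180, 180, 180, 180, 180].

## Interface

Orientations are given as [roll, pitch, yaw] about the fixed x, y, z axes, in that order (R = Rz(yaw) Ry(pitch) Rx(roll)).
In Python, from cell import env gives the robot as it stands. The module is installed in compiled form; this text tells all that it offers.
- The arm moves only by the tool drive_tool, never from a script. Its argument "moves" is one flat list of numbers, 5 for each row, row after row: the shift along the tool's x, y, z in units of 40 mm (1.0 is 40 mm), then the turn about the tool's z in units of 10 degrees (1.0 is 10 degrees), then the finger opening in mm, from 0 to 87. A call has 1 to 5 rows; each row is the pose to reach, as a shift and turn from the pose commanded when the call began, along the tool's axes at that moment; what a row does not reach only later rows make up. A row lasts 1/8 s, in which the tool goes at most 62.5 mm and 10.7 degrees, less where a joint would pass 70% of its speed; a pose out of reach is approached as far as the arm can. A call with a gripper value outside its range is refused whole. The fingers move at their own pace and stop on an object; "squeeze" is the grip in N (left out, the last holds). Time passes only in rows, so rows that repeat a pose let the fingers close. It gives the time, the measured TCP pose, the force, the opening and the grip force at its end, in the units of the state.
- env.get_obs(): the state, without advancing time (a new reading comes with each control period).
- env.read_camera(name): name is "scene" or "top"; returns (picture, depth): 480x640x3 uint8, red, green, blue; 480x640 float32, m along the optical axis (not along the pixel's ray), 0 where there is no reading.
- env.camera_model(name): a dict with "K" (3x3 intrinsics, pixels), "rvec" (rotation vector, rad) and "tvec" (3), from world to camera coordinates, as OpenCV has them. Camera axes: x right, y down, z forward; pixel columns grow to the right and rows downward; lengths in m; the calibration is good to about 2 mm. A picture is of the moment at which its call begins. camera_model takes no time and is no camera call.
- env.sign_off(): hands the job in; it is judged then, once.
The state is a dict: "time_s": time; "qpos": joint angles; "joint_velocities": joint speeds; "effort": joint torques, N m; "tool_pos": TCP position; "tool_rot": TCP orientation; "force": force on the tool from outside, world axes, zero at the start; "wrist_torque": the same for the moment, N m; "grip_width": finger opening in m; "grasp_force": force on a finger pad.
Only numpy, scipy, OpenCV 4.12 (cv2) and the standard library are available. Lean on these libraries where they do the work, as an engineer would, in place of code of your own. Each camera call takes 0.05 s, during which the arm holds its last target. There are 200 camera calls.

## Task

Two test-kit cases stand open, each with its lid propped on a folding metal brace. Shut the case that holds the yellow carton: take its lid by the red ball knob, lift it a little further so that the brace comes free and its knee folds, then lower the lid gently until it is fully shut and let go. Leave the other case, with the blue carton, open as it is.

Things in the scene. Friction and masses are not known exactly. Their poses are not given: they have to be found in the camera images.
- case: The white case with a grey lid that holds a yellow carton (52x82x24 mm); fixed to the bench. 120 mm deep (x), 166 mm wide (y), 75 mm high when shut (base 55, lid 20), front (-x) towards the robot; origin at the centre of its underside. The hinge line runs along y on the far rim, 60 mm behind and 55 mm above the origin. The two-link steel brace is on its left (+y) side.
- case_lid (a joint): Angle of that case's lid, rad: 0 shut (level), growing as it opens; starts near 1.13 on its locked brace and cannot be pushed down from there. Lifted to anywhere from 1.22 to its stop at 1.37, the brace comes free and a spring at once folds the knee to the front; then the lid moves freely down to 0. It weighs 0.35 kg and drops if let go.
- case_knob (a point): Centre of the 24 mm red ball knob on that lid, on an 8 mm steel stem on the case's middle line, 35 mm clear of the lid's front edge, both sides free. Axes turn with the lid: y along the hinge to the left, -x from hinge to ball, z the lid's outer side. The hinge line is 155 mm along +x and 10 mm along -z from here. When shut, 65 mm above the bench.
- spare_knob (a point): The same point on the red ball knob of the other, equal case, which holds a blue carton and is also propped open.

How it is judged:
By the outcome, as a careful person would: the job done as asked, in the order asked, and still so for the second after the job is handed in, with the robot touching nothing.
It also fails if it takes over 34 s, if anything falls off the work surface, if the arm or the gripper's body presses on something with over 40 N, if the wrist force passes 120 N, or if a joint passes its speed limit or range.

## Working session

There is one attempt and no reset: what is moved stays moved. The work goes in short steps, Python scripts to look and compute and a tool call to move; the robot and the scene stay as the last step left them, time stands still between calls to the robot, and variables do not carry over. Pictures are saved under pics/ and viewed, at most 10 in all, crops included, and the job is handed in when it is done.

Besides the shell and the picture viewer there is one more tool, called after "Emit:" by a JSON object that holds its "name" and its "arguments". drive_tool: Moves the arm, as the interface text tells. Its arguments: {"type":"object","properties":{"moves":{"type":"array","items":{"type":"number"}},"squeeze":{"type":"number"}},"required":["moves"]}

```bash
mkdir -p pics; cat > h.py <<'E'
import numpy as np,cv2
from cell import env
def cam(n):
    m=env.camera_model(n);R,_=cv2.Rodrigues(np.array(m["rvec"],float));return np.array(m["K"]),R,np.array(m["tvec"],float).ravel()
def pts(n,d):
    K,R,t=cam(n);v,u=np.mgrid[:480,:640]
    P=np.stack([(u-K[0,2])/K[0,0]*d,(v-K[1,2])/K[1,1]*d,d],-1)
    return (P-t)@R
def blobs(mask,mn=20):
    n,l,s,c=cv2.connectedComponentsWithStats(mask.astype(np.uint8))
    return [(l==i,s[i,4],c[i]) for i in range(1,n) if s[i,4]>=mn]
def masks(im):
    h=cv2.cvtColor(im,cv2.COLOR_RGB2HSV);H,S,V=[h[...,i].astype(int) for i in range(3)]
    g=(S>120)&(V>60)
    return dict(red=g&((H<8)|(H>172)),yellow=g&(H>18)&(H<35),blue=g&(H>95)&(H<130))
E
python3 - <<'E'
from h import *
for n in("scene","top"):
    im,d=env.read_camera(n);cv2.imwrite(f"pics/{n}0.png",im[...,::-1]);np.savez(f"{n}0.npz",im=im,d=d)
    P=pts(n,d);K,R,t=cam(n);print(n,"cam at",-R.T@t)
    for k,m in masks(im).items():
        for b,a,c in blobs(m):
            q=P[b&(d>0)];print(k,a,c.round(1),np.median(q,0).round(3) if len(q) else None)
o=env.get_obs();print(o["tool_rot"],o["tool_pos"],o["time_s"],env.grasp_offset)
E
```

```text
scene cam at [-0.13362757 -0.60033836  0.52579394]
red 121 [245.6 142.7] [0.554 0.098 0.203]
red 188 [380.9 187.9] [ 0.52  -0.214  0.204]
red 36 [576.8 217.2] [ 0.587 -0.473  0.204]
yellow 183 [362.7 273.7] [ 0.551 -0.185  0.026]
yellow 638 [598.2 271.7] [ 0.246 -0.553  0.32 ]
yellow 64 [546.  289.3] [ 0.222 -0.529  0.309]
yellow 515 [465.2 397.3] [ 0.392 -0.432  0.009]
blue 573 [477.7 153. ] [ 0.844 -0.231  0.17 ]
blue 132 [413.9 147.6] [ 0.844 -0.096  0.158]
blue 1118 [550.1 168.5] [ 0.844 -0.366  0.169]
blue 20 [237.8 223.4] [0.541 0.123 0.034]
top cam at [ 0.34989263 -0.06893538  1.15760677]
red 198 [317.  153.8] [ 0.672 -0.085  0.099]
red 515 [556.9 167. ] [ 0.643 -0.505  0.17 ]
red 152 [204.5 198.5] [0.557 0.102 0.208]
red 152 [391.3 222.9] [ 0.524 -0.21   0.208]
yellow 371 [354.5 240.6] [ 0.517 -0.162  0.026]
blue 700 [268.8  48.9] [0.843 0.008 0.173]
blue 117 [335.8  43.5] [ 0.843 -0.111  0.203]
blue 362 [348.3  54.8] [ 0.843 -0.138  0.153]
blue 611 [418.6  52.7] [ 0.843 -0.263  0.179]
blue 499 [493.7  53.4] [ 0.843 -0.397  0.187]
blue 193 [566.5  51.1] [ 0.843 -0.521  0.203]
blue 57 [189.4 229.1] [0.527 0.162 0.034]
blue 71 [206.7 228.1] [0.534 0.125 0.033]
[-1.79901206e+02  3.88477175e-03  2.62320079e+01] [ 0.28703792 -0.58263991  0.22156376] 0.1 0.0187
```

View pics/scene0.png

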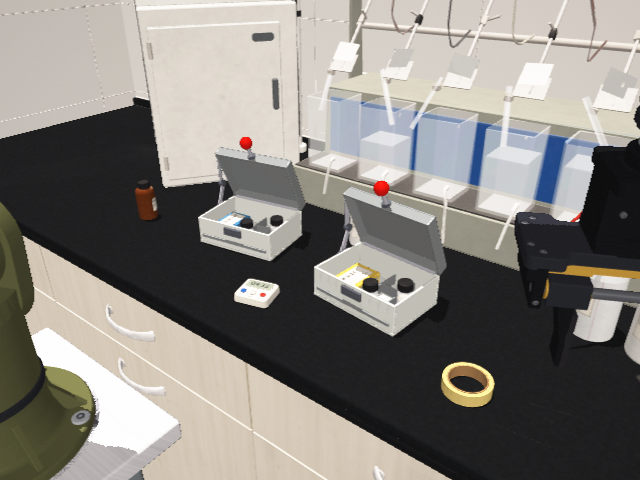

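View pics/top0.png

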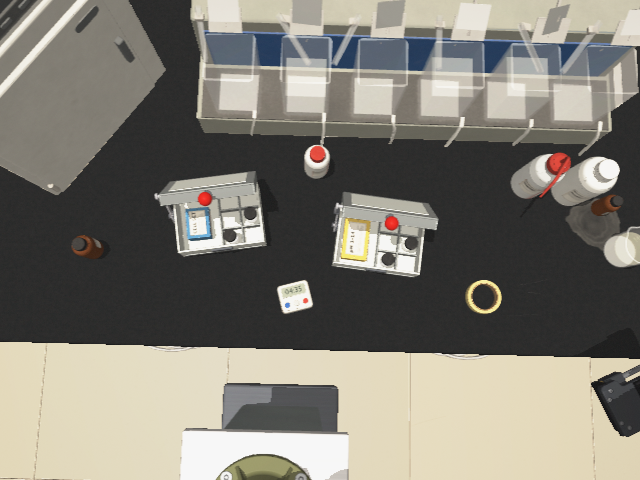

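The yellow-carton case is the right one: carton at scene (363,274) and top (354,240), with its knob at scene (381,188) and top (391,223). The spare case, with the blue carton, has its knob at top (204,198). The brace is on the left side of each case.

```bash
python3 - <<'E'
from h import *
A={n:np.load(n+"0.npz") for n in("scene","top")}
px={}
for n,g in(("scene",(381,188)),("top",(391,223))):
    b=min(blobs(masks(A[n]["im"])["red"]),key=lambda b:np.hypot(*(b[2]-g)))[0]
    c,r=cv2.minEnclosingCircle(np.argwhere(b)[:,::-1].astype(np.float32).copy());px[n]=np.array(c);print(n,c,r)
Pm={n:(lambda K,R,t:K@np.c_[R,t])(*cam(n)) for n in A}
X=cv2.triangulatePoints(Pm["scene"],Pm["top"],px["scene"],px["top"]).ravel();X=X[:3]/X[3];print("ball",X.round(4))
for n in A:
    q=Pm[n]@np.r_[X,1];print("reproj",q[:2]/q[2]-px[n])
# lid plane
for n in A:
    P=pts(n,A[n]["d"]);m=(A[n]["d"]>0)&(P[...,2]>.085)&(P[...,2]<.16)&(np.hypot(P[...,0]-.57,P[...,1]+.2)<.11)
    p=P[m];rng=np.random.default_rng(0);best=0
    for _ in range(300):
        a,b,c=p[rng.choice(len(p),3)];nn=np.cross(b-a,c-a)
        if np.linalg.norm(nn)<1e-6: continue
        nn/=np.linalg.norm(nn);i=abs((p-a)@nn)<.002
        if i.sum()>best:best=i.sum();I=i
    nn=np.linalg.svd(p[I]-p[I].mean(0),full_matrices=False)[2][2];nn*=np.sign(nn[0])
    print(n,len(p),best,"n",nn.round(3),"yaw",np.degrees(np.arctan2(nn[1],nn[0])),"theta",np.arctan2(np.hypot(nn[0],nn[1]),nn[2]))
    # base rim
    m=(A[n]["d"]>0)&(P[...,2]>.04)&(P[...,2]<.058)&(np.hypot(P[...,0]-.53,P[...,1]+.2)<.12)
    print("rim",cv2.minAreaRect(P[m][:,:2].astype(np.float32)*1000))
E
```

```text
scene (380.8092041015625, 187.8552703857422) 7.824954032897949
top (391.29998779296875, 222.89999389648438) 7.021487712860107
ball [ 0.5259 -0.2111  0.2009]
reproj [ 0.17902209 -0.03479732]
reproj [-0.11782312  0.08451029]
scene 2508 1752 n [ 0.898 -0.098  0.429] yaw -6.229333529265824 theta 1.1269281921524714
rim ((521.7745361328125, -204.28973388671875), (178.7652130126953, 128.3037872314453), 83.64756774902344)
top 1001 917 n [ 0.897 -0.098  0.432] yaw -6.236152281389276 theta 1.1243289939251369
rim ((517.9246215820312, -206.03973388671875), (181.57559204101562, 117.48992919921875), 80.00933074951172)
```

Emit:
{"name": "drive_tool", "arguments": {"moves": [1.5, -0.9, -0.71, 0.8, 87, 3, -1.8, -0.71, 1.6, 87, 4.4, -2.65, -0.71, 2.4, 87, 5.7, -3.45, -0.71, 3.24, 87, 7.0, -4.2, -0.71, 3.24, 87]}}

```text
time_s: 0.72
tool_pos: [0.4545, -0.3223, 0.2507]
tool_rot: [180.0, 0.0, -6.2]
force: [1.4, -0.8, 0.3]
grip_width: 0.0873
grasp_force: 0.0
```

```bash
cat > s.py <<'E'
from h import *
import sys
from scipy.spatial.transform import Rotation as Ro
o=env.get_obs();R=Ro.from_euler("xyz",o["tool_rot"],degrees=True).as_matrix()
print(o["time_s"],o["tool_pos"].round(4) if hasattr(o["tool_pos"],"round") else o["tool_pos"],np.round(o["tool_rot"],2),"F",np.round(o["force"],1),"M",np.round(o["wrist_torque"],1),o["grip_width"],o["grasp_force"])
B=np.array([.5259,-.2111,.2009]);y=np.radians(-6.24);ax=np.array([np.cos(y),np.sin(y),0]);az=np.array([0,0,1])
off=lambda t:(-.155*np.cos(t)+.010*np.sin(t))*ax+(.155*np.sin(t)+.010*np.cos(t))*az
H=B-off(1.127)
G=np.array([0,0,-env.grasp_offset])
for t in map(float,sys.argv[1:]):
    T=H+off(t)+G;print(t,T.round(4),"units",(R.T@(T-o["tool_pos"])/.04).round(3))
E
python3 s.py 1.127
```

```text
0.725 [ 0.4545 -0.3223  0.2507] [ 1.7999e+02  2.0000e-02 -6.2400e+00] F [ 1.4 -0.8  0.3] M [ 0. -0. -0.] 0.08733361329242754 0.0
1.127 [ 0.5259 -0.2111  0.1822] units [ 1.473 -2.958  1.712]
```

Emit:
{"name": "drive_tool", "arguments": {"moves": [0.6, -1.3, 0, 0, 87, 1.2, -2.57, 0, 0, 87, 1.2, -2.57, 0, 0, 87, 1.2, -2.57, 0, 0, 87]}}

```text
time_s: 1.23
tool_pos: [0.5121, -0.2278, 0.2505]
tool_rot: [180.0, 0.1, -6.2]
force: [-0.2, -1.3, 1.0]
grip_width: 0.087
grasp_force: 0.0
```

```bash
python3 s.py 1.127
```

```text
1.225 [ 0.5121 -0.2278  0.2505] [ 1.7996e+02  7.0000e-02 -6.1700e+00] F [-0.2 -1.3  1. ] M [ 0.   0.  -0.1] 0.08702462732059754 0.0
1.127 [ 0.5259 -0.2111  0.1822] units [ 0.3   -0.454  1.707]
```

Emit:
{"name": "drive_tool", "arguments": {"moves": [0.3, -0.45, 0, 0, 87, 0.3, -0.45, 0.6, 0, 87, 0.3, -0.45, 1.2, 0, 87, 0.3, -0.45, 1.7, 0, 87, 0.3, -0.45, 1.7, 0, 87], "squeeze": 25}}

```text
time_s: 1.85
tool_pos: [0.5243, -0.2123, 0.181]
tool_rot: [-180.0, 0.2, -6.4]
force: [0.1, 0.4, 0.2]
grip_width: 0.0867
grasp_force: 0.0
```

```bash
python3 s.py 1.127
```

```text
1.85 [ 0.5243 -0.2123  0.181 ] [-179.98    0.23   -6.36] F [0.1 0.4 0.2] M [0.  0.1 0. ] 0.08669987776780314 0.0
1.127 [ 0.5259 -0.2111  0.1822] units [ 0.036 -0.035 -0.029]
```

Within 2 mm; close on the ball.

Emit:
{"name": "drive_tool", "arguments": {"moves": [0.03, -0.03, -0.02, 0, 40, 0.03, -0.03, -0.02, 0, 15, 0.03, -0.03, -0.02, 0, 15, 0.03, -0.03, -0.02, 0, 15, 0.03, -0.03, -0.02, 0, 15], "squeeze": 25}}

```text
time_s: 2.48
tool_pos: [0.5279, -0.2095, 0.1838]
tool_rot: [180.0, -0.0, -6.2]
force: [0.4, -0.4, -0.8]
grip_width: 0.0449
grasp_force: 0.0
```

Emit:
{"name": "drive_tool", "arguments": {"moves": [0, 0, 0, 0, 15, 0, 0, 0, 0, 15, 0, 0, 0, 0, 15]}}

```text
time_s: 2.85
tool_pos: [0.5278, -0.2095, 0.1837]
tool_rot: [180.0, 0.0, -6.2]
force: [0.4, 0.6, -0.9]
grip_width: 0.0226
grasp_force: 25.0
```

```bash
python3 s.py 1.127 1.2 1.3
```

```text
2.85 [ 0.5278 -0.2095  0.1837] [180.     0.    -6.17] F [ 0.4  0.6 -0.9] M [ 0.1  0.  -0. ] 0.02263404100505901 25.000018179416656
1.127 [ 0.5259 -0.2111  0.1822] units [-0.043  0.044  0.038]
1.2 [ 0.5365 -0.2123  0.186 ] units [ 0.224  0.045 -0.058]
1.3 [ 0.5514 -0.2139  0.1899] units [ 0.599  0.045 -0.156]
```

Emit:
{"name": "drive_tool", "arguments": {"moves": [0.13, 0, -0.05, 0, 15, 0.27, 0, -0.1, 0, 15, 0.41, 0, -0.14, 0, 15, 0.54, 0, -0.17, 0, 15, 0.64, 0, -0.19, 0, 15]}}

```text
time_s: 3.48
tool_pos: [0.5537, -0.2123, 0.1915]
tool_rot: [180.0, -0.0, -6.2]
force: [-1.1, 0.5, -0.7]
grip_width: 0.0223
grasp_force: 25.0
```

Emit:
{"name": "drive_tool", "arguments": {"moves": [0, 0, 0, 0, 15, 0, 0, 0, 0, 15]}}

```text
time_s: 3.72
tool_pos: [0.5532, -0.2123, 0.1914]
tool_rot: [180.0, 0.0, -6.2]
force: [-0.3, 0.0, -1.3]
grip_width: 0.0225
grasp_force: 25.0
```

```bash
python3 s.py 1.3; python3 - <<'E'
from h import *
out=[]
for n,(u,v) in(("scene",(360,250)),("top",(380,235))):
    im,d=env.read_camera(n);c=im[v-80:v+80,u-80:u+80,::-1];out.append(cv2.resize(c,(400,400),interpolation=cv2.INTER_CUBIC))
cv2.imwrite("pics/lift.png",np.hstack(out))
E
```

```text
3.725 [ 0.5532 -0.2123  0.1914] [179.99   0.    -6.17] F [-0.3  0.  -1.3] M [0.1 0.2 0. ] 0.022540745488905316 25.00000298023224
1.3 [ 0.5514 -0.2139  0.1899] units [-0.04   0.044  0.036]
```

View pics/lift.png

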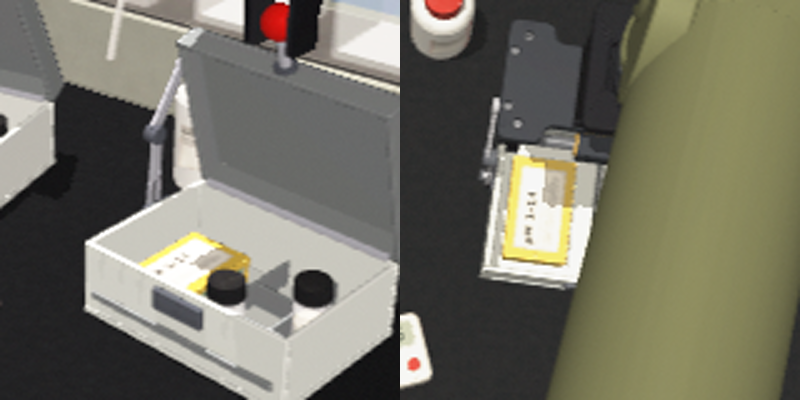

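The crop shows the ball held between the fingers at (275,22), and the brace knee at (153,132) bent to the front, so it is free. Now lower along the arc.

```bash
python3 - <<'E'
import numpy as np
f=lambda t:np.array([-155*np.cos(t)+10*np.sin(t),-(155*np.sin(t)+10*np.cos(t))])/40
for a in(1.3,1.0,.7,.4,.15):
    print([ (round(t,2),(f(t)-f(a)).round(2).tolist()) for t in a-np.linspace(0,.3 if a>.45 else .25 if a>.3 else .15,6)[1:]])
E
```

```text
[(np.float64(1.24), [-0.23, 0.05]), (np.float64(1.18), [-0.45, 0.12]), (np.float64(1.12), [-0.67, 0.2]), (np.float64(1.06), [-0.88, 0.3]), (np.float64(1.0), [-1.09, 0.4])]
[(np.float64(0.94), [-0.2, 0.12]), (np.float64(0.88), [-0.39, 0.25]), (np.float64(0.82), [-0.58, 0.39]), (np.float64(0.76), [-0.75, 0.54]), (np.float64(0.7), [-0.92, 0.71])]
[(np.float64(0.64), [-0.16, 0.17]), (np.float64(0.58), [-0.3, 0.35]), (np.float64(0.52), [-0.44, 0.55]), (np.float64(0.46), [-0.56, 0.74]), (np.float64(0.4), [-0.67, 0.95])]
[(np.float64(0.35), [-0.08, 0.18]), (np.float64(0.3), [-0.16, 0.36]), (np.float64(0.25), [-0.22, 0.54]), (np.float64(0.2), [-0.28, 0.72]), (np.float64(0.15), [-0.32, 0.91])]
[(np.float64(0.12), [-0.02, 0.11]), (np.float64(0.09), [-0.04, 0.23]), (np.float64(0.06), [-0.06, 0.34]), (np.float64(0.03), [-0.07, 0.46]), (np.float64(0.0), [-0.08, 0.58])]
```

Emit:
{"name": "drive_tool", "arguments": {"moves": [-0.23, 0, 0.05, 0, 15, -0.45, 0, 0.12, 0, 15, -0.67, 0, 0.2, 0, 15, -0.88, 0, 0.3, 0, 15, -1.09, 0, 0.4, 0, 15]}}

```text
time_s: 4.45
tool_pos: [0.5095, -0.2075, 0.1751]
tool_rot: [180.0, -0.0, -6.2]
force: [1.1, 0.2, -2.6]
grip_width: 0.0223
grasp_force: 25.0
```

```bash
python3 s.py 1.0
```

```text
4.45 [ 0.5095 -0.2075  0.1751] [ 1.7999e+02 -3.0000e-02 -6.1700e+00] F [ 1.1  0.2 -2.6] M [-0.  -0.4 -0. ] 0.022330878237291154 24.99973565340042
1.0 [ 0.5082 -0.2092  0.1738] units [-0.027  0.044  0.033]
```

Below 1.13 with small force: the brace is free.

Emit:
{"name": "drive_tool", "arguments": {"moves": [-0.2, 0, 0.12, 0, 15, -0.39, 0, 0.25, 0, 15, -0.58, 0, 0.39, 0, 15, -0.75, 0, 0.54, 0, 15, -0.92, 0, 0.71, 0, 15]}}

```text
time_s: 5.08
tool_pos: [0.4726, -0.2035, 0.1465]
tool_rot: [-180.0, 0.0, -6.2]
force: [-0.6, 1.7, -0.2]
grip_width: 0.0222
grasp_force: 25.0
```

Emit:
{"name": "drive_tool", "arguments": {"moves": [-0.16, 0, 0.17, 0, 15, -0.3, 0, 0.35, 0, 15, -0.44, 0, 0.55, 0, 15, -0.56, 0, 0.74, 0, 15, -0.67, 0, 0.95, 0, 15]}}

```text
time_s: 5.7
tool_pos: [0.4462, -0.2006, 0.1083]
tool_rot: [-180.0, 0.0, -6.2]
force: [-0.9, 1.5, 0.7]
grip_width: 0.0221
grasp_force: 25.0
```

```bash
python3 s.py 0.4 .15 0
```

```text
5.7 [ 0.4462 -0.2006  0.1083] [-1.7999e+02  3.0000e-02 -6.1600e+00] F [-0.9  1.5  0.7] M [ 0.6  0.2 -0. ] 0.022143777999258187 25.000024437904358
0.4 [ 0.445  -0.2023  0.1075] units [-0.025  0.045  0.019]
0.15 [ 0.4322 -0.2009  0.071 ] units [-0.347  0.044  0.933]
0.0 [ 0.429  -0.2005  0.0479] units [-0.427  0.044  1.509]
```

Emit:
{"name": "drive_tool", "arguments": {"moves": [-0.08, 0, 0.18, 0, 15, -0.16, 0, 0.36, 0, 15, -0.22, 0, 0.54, 0, 15, -0.28, 0, 0.72, 0, 15, -0.32, 0, 0.91, 0, 15]}}

```text
time_s: 6.32
tool_pos: [0.4338, -0.1992, 0.072]
tool_rot: [-180.0, 0.0, -6.2]
force: [-1.9, 4.1, -0.0]
grip_width: 0.022
grasp_force: 25.0
```

Emit:
{"name": "drive_tool", "arguments": {"moves": [-0.02, 0, 0.11, 0, 15, -0.04, 0, 0.23, 0, 15, -0.06, 0, 0.34, 0, 15, -0.07, 0, 0.43, 0, 15, -0.08, 0, 0.52, 0, 15]}}

```text
time_s: 6.95
tool_pos: [0.4309, -0.1989, 0.0515]
tool_rot: [-180.0, -0.0, -6.2]
force: [-0.3, 4.7, -0.6]
grip_width: 0.0224
grasp_force: 25.0
```

```bash
python3 s.py 0
```

```text
6.95 [ 0.4309 -0.1989  0.0515] [-1.80e+02 -1.00e-02 -6.16e+00] F [-0.3  4.7 -0.6] M [ 0.9  0.1 -0. ] 0.022356474659448088 24.999907314777374
0.0 [ 0.429  -0.2005  0.0479] units [-0.044  0.044  0.091]
```

Lower in small steps until contact shows in the force.

Emit:
{"name": "drive_tool", "arguments": {"moves": [0, 0, 0.03, 0, 15, 0, 0, 0.06, 0, 15, 0, 0, 0.06, 0, 15]}}

```text
time_s: 7.32
tool_pos: [0.4308, -0.1989, 0.0495]
tool_rot: [-180.0, 0.0, -6.2]
force: [-1.8, 4.9, -0.2]
grip_width: 0.0224
grasp_force: 25.0
```

Emit:
{"name": "drive_tool", "arguments": {"moves": [0, 0, 0.02, 0, 15, 0, 0, 0.04, 0, 15, 0, 0, 0.04, 0, 15]}}

```text
time_s: 7.7
tool_pos: [0.4309, -0.199, 0.0492]
tool_rot: [180.0, 0.0, -6.2]
force: [-6.0, 6.2, 10.2]
grip_width: 0.022
grasp_force: 25.0
```

Emit:
{"name": "drive_tool", "arguments": {"moves": [0, 0, 0.02, 0, 15, 0, 0, 0.04, 0, 15, 0, 0, 0.04, 0, 15]}}

```text
time_s: 8.07
tool_pos: [0.4311, -0.199, 0.0489]
tool_rot: [180.0, 0.0, -6.2]
force: [-8.2, 6.7, 19.7]
grip_width: 0.0224
grasp_force: 25.0
```

Contact: the lid is seated. Ease the pressure, open, look.

Emit:
{"name": "drive_tool", "arguments": {"moves": [0, 0, -0.04, 0, 15, 0, 0, -0.05, 0, 15, 0, 0, -0.05, 0, 40, 0, 0, -0.05, 0, 80, 0, 0, -0.05, 0, 80]}}

```text
time_s: 8.7
tool_pos: [0.4311, -0.2001, 0.0484]
tool_rot: [179.9, -0.1, -6.2]
force: [-0.4, 0.2, 0.5]
grip_width: 0.0446
grasp_force: 0.0
```

Emit:
{"name": "drive_tool", "arguments": {"moves": [0, 0, 0, 0, 80, 0, 0, 0, 0, 80, 0, 0, 0, 0, 80, 0, 0, 0, 0, 80]}}

```text
time_s: 9.2
tool_pos: [0.4308, -0.1991, 0.0481]
tool_rot: [180.0, -0.0, -6.2]
force: [-0.0, 0.5, 0.4]
grip_width: 0.0783
grasp_force: 0.0
```

```bash
python3 s.py 0; python3 - <<'E'
from h import *
im,d=env.read_camera("scene");u,v=360,230
cv2.imwrite("pics/shut.png",cv2.resize(im[v-100:v+100,u-130:u+130,::-1],(780,600),interpolation=cv2.INTER_CUBIC))
E
```

```text
9.2 [ 0.4308 -0.1991  0.0481] [ 1.7999e+02 -1.0000e-02 -6.1700e+00] F [-0.   0.5  0.4] M [0. 0. 0.] 0.07832243851823745 0.0
0.0 [ 0.429  -0.2005  0.0479] units [-0.041  0.039  0.005]
```

View pics/shut.png

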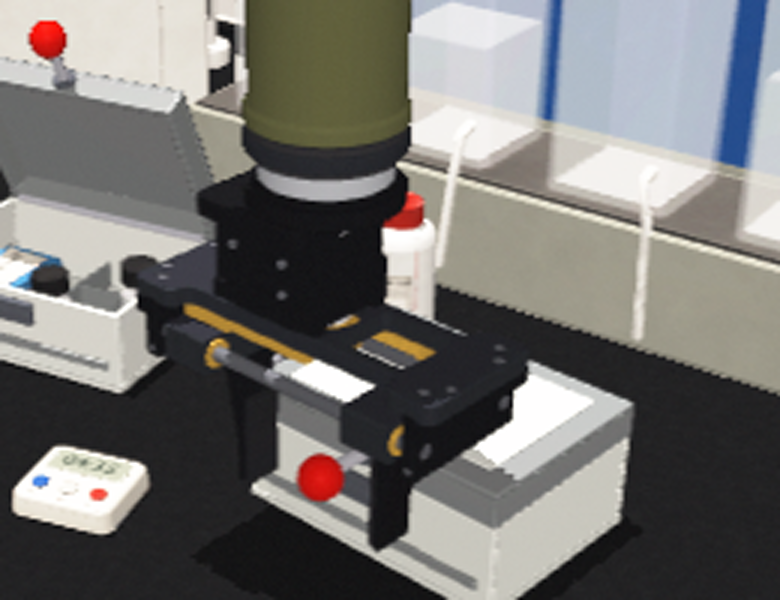

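The lid is level on the base, the knob (320,478) is free between the open fingers, and the other case is still open. Next: straight up, then check the lid height.

Emit:
{"name": "drive_tool", "arguments": {"moves": [0, 0, -0.5, 0, 80, 0, 0, -1.2, 0, 80, 0, 0, -2.2, 0, 80, 0, 0, -3.3, 0, 80, 0, 0, -4, 0, 80]}}

```text
time_s: 9.88
tool_pos: [0.4315, -0.1993, 0.2105]
tool_rot: [179.9, -0.1, -6.2]
force: [-0.3, -0.3, -0.1]
grip_width: 0.0802
grasp_force: 0.0
```

Emit:
{"name": "drive_tool", "arguments": {"moves": [0, 0.5, 0, 0, 80, 0, 1.8, 0, 0, 80, 0, 3.2, 0, 0, 80, 0, 4, 0, 0, 80, 0, 4, 0, 0, 80]}}

```text
time_s: 10.5
tool_pos: [0.4109, -0.3617, 0.2059]
tool_rot: [-180.0, 0.2, -6.5]
force: [1.0, 1.0, -0.2]
grip_width: 0.0798
grasp_force: 0.0
```

```bash
python3 s.py; python3 - <<'E'
from h import *
for n in("scene","top"):
    im,d=env.read_camera(n);P=pts(n,d);cv2.imwrite(f"pics/end_{n}.png",im[...,::-1])
    for b,a,c in blobs(masks(im)["red"]):print(n,a,c.round(0),np.median(P[b&(d>0)],0).round(3))
    m=(d>0)&(P[...,2]>.06)&(P[...,2]<.1)&(np.hypot(P[...,0]-.52,P[...,1]+.21)<.05);p=P[m]
    nn=np.linalg.svd(p-p.mean(0),full_matrices=False)[2][2];print("lid z",np.median(p[:,2]),"normal",nn.round(3))
E
```

```text
10.5 [ 0.4109 -0.3617  0.2059] [-179.97    0.19   -6.53] F [ 1.   1.  -0.2] M [0.1 0.1 0. ] 0.07979267956783241 0.0
scene 122 [246. 143.] [0.554 0.098 0.203]
scene 168 [363. 200.] [ 0.669 -0.089  0.098]
scene 888 [610. 230.] [ 0.637 -0.512  0.169]
scene 198 [336. 289.] [ 0.424 -0.203  0.07 ]
lid z 0.07787855435025805 normal [ 0.005  0.001 -1.   ]
top 198 [317. 154.] [ 0.673 -0.085  0.099]
top 518 [557. 167.] [ 0.643 -0.505  0.17 ]
top 152 [204. 198.] [0.557 0.102 0.208]
top 136 [375. 286.] [ 0.429 -0.2    0.073]
lid z 0.07785060975224739 normal [ 0.005  0.001 -1.   ]
```

View pics/end_scene.png

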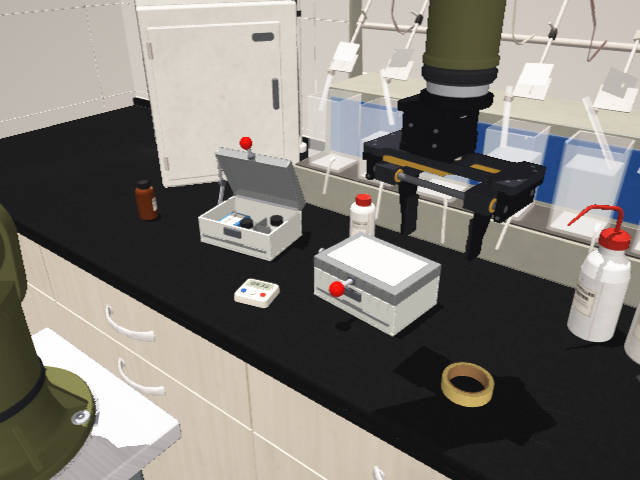

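The lid is shut and level (knob at 336,289), the spare knob at (246,143) has not moved, and the arm is clear.

```bash
python3 -c "from cell import env; print(env.sign_off())"
```

```text
the job is handed in; nothing more can be done
None
```

The case with the yellow carton is shut and its knob released; its lid measures level to about 0.3°. The blue-carton case is still open with its knob unmoved, the arm is clear of everything, and the job was handed in at about 10.6 s.

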